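# Restock the cone boxes in the studio's flow rack

## Task

Restock the pottery cone boxes in the empty, wider roller lane of the flow rack: feed the opened box in first and, once it has rolled down to the stop, feed the sealed box in behind it, so that it rolls down until it rests against the opened one. Set each box down gently on the rollers at the high end, lengthwise between the guides; do not drop it in. Keep the opened box upright, as its cones are loose, and leave the glaze jars, the tool pot and the bowl where they are.

Things in the scene. Friction and masses are not known exactly. Their poses are not given: they have to be found in the camera images.
- box_lane: Empty, wider lane of an aluminium flow rack: free-turning grey rollers between two side guides 66 mm apart inside, rising 16 mm above the roller tops. Origin: inner face of the end stop, mid-width, level with the roller tops, 62 mm above the bench. x points up the lane to its loading end, y across, z square to the rollers; it climbs at 0.105 rad (6 degrees). The stop rises 34 mm above the rollers.
- box_lane_high (a point): Point on the roller tops of the wider lane, mid-width, 300 mm up from the stop: the middle of the loading end. Rollers (16 mm thick, 26 mm apart) go on to 362 mm from the stop, the guides (4 mm thick) to 370 mm; the high end is open. A box let go on the rollers rolls down by itself at about 0.1 to 0.25 m/s (2 s to the stop).
- jar_lane: Narrower lane of the same rack, parallel to the wider one, 110 mm between centres, on either side of it; same length, slope, height and stop, but only 55 mm between its guides: too narrow for the boxes. Origin and axes as for the wider lane. Two glaze jars stand in it at its stop.
- opened_box: Opened carton of pyrometric cones, 80 mm (its x) by 58 mm (its y) by 70 mm high, cardboard, top gone, open upwards with white cones standing in one half; walls 3 mm, rigid. About 0.18 to 0.36 kg. Origin: centre of its underside, z up. Starts standing on the bench beyond the rack's loading end.
- sealed_box: Sealed carton of the same kind and size, 80 mm (its x) by 58 mm (its y) by 70 mm high, closed top with a paper seal. About 0.24 to 0.48 kg. Origin: centre of its underside, z up. Starts standing on the bench next to the opened one.
- jar_1: Small glaze jar, 50 mm across and 68 mm high, at the stop of the narrow lane; origin at the centre of its underside. Leave alone.
- jar_2: The same kind of jar, just behind the first. Leave alone.
- tool_pot: Round terracotta pot, 100 mm across and 96 mm high, with tools standing in it up to 180 mm, on the bench beyond the low end of the rack; origin at the centre of its underside. Leave alone.
- bowl: White bowl, 110 mm across and 50 mm high, on the bench on the far side; origin at the centre of its underside. Leave alone.
Things that resemble listed ones, but are neither listed nor needed, are in the scene too. What is shaped like the sealed_box but blue or yellow is not meant.

How it is judged:
On the way, in this order (a step that is already met when the one before it is completed fails the run):
1. the opened box stands on the rollers in the upper half of the wide lane, lengthwise between the guides (x of opened_box in the frame of box_lane between 0.2 and 0.36 m and y of opened_box in the frame of box_lane between -0.01 and 0.01 m and z of opened_box in the frame of box_lane between -0.006 and 0.007 m and angle between the x axis of opened_box and the x axis of box_lane, either way round below 0.15 rad), for 0.05 s.
2. the opened box has rolled down to the stop, released and at rest (x of opened_box in the frame of box_lane between 0.03 and 0.048 m and y of opened_box in the frame of box_lane between -0.01 and 0.01 m and z of opened_box in the frame of box_lane between -0.006 and 0.007 m and angle between the x axis of opened_box and the x axis of box_lane, either way round below 0.15 rad and contact force between opened_box and the fingers below 0.1 N and linear speed of opened_box below 0.02 m/s), for 0.2 s.
3. the sealed box stands on the rollers in the upper half of the wide lane, lengthwise between the guides, the opened one at the stop (x of sealed_box in the frame of box_lane between 0.2 and 0.36 m and y of sealed_box in the frame of box_lane between -0.01 and 0.01 m and z of sealed_box in the frame of box_lane between -0.006 and 0.007 m and angle between the x axis of each of sealed_box, opened_box and the x axis of box_lane, either way round below 0.15 rad and x of opened_box in the frame of box_lane between 0.03 and 0.048 m and y of opened_box in the frame of box_lane between -0.01 and 0.01 m and z of opened_box in the frame of box_lane between -0.006 and 0.007 m), for 0.05 s.
At the end, for the whole second after the job is handed in: Both boxes at rest and released, standing flat on the rollers of the wide lane, lengthwise between its guides: the opened box against the stop (within 8 mm), the sealed box right behind it (its middle within 130 mm of the stop, that is touching or nearly touching the opened one) (all of step 2 and x of sealed_box in the frame of box_lane between 0.105 and 0.13 m and y of sealed_box in the frame of box_lane between -0.01 and 0.01 m and z of sealed_box in the frame of box_lane between -0.006 and 0.007 m and angle between the x axis of sealed_box and the x axis of box_lane, either way round below 0.15 rad and contact force between sealed_box and the fingers below 0.1 N and linear speed of sealed_box below 0.02 m/s).
It fails at once if the opened box is tipped by more than about 35 degrees (angle between opened_box's own z axis and vertical above 0.6 rad).
It fails at once if a box is dropped into the lane (falling untouched from more than about 18 mm above the rollers) ((x of opened_box in the frame of box_lane between -0.02 and 0.4 m and y of opened_box in the frame of box_lane between -0.05 and 0.05 m and z of opened_box in the frame of box_lane between 0.015 and 0.3 m and contact force between opened_box and the arm below 0.01 N and contact force between opened_box and the fingers below 0.01 N and linear speed of opened_box above 0.25 m/s) or (x of sealed_box in the frame of box_lane between -0.02 and 0.4 m and y of sealed_box in the frame of box_lane between -0.05 and 0.05 m and z of sealed_box in the frame of box_lane between 0.015 and 0.3 m and contact force between sealed_box and the arm below 0.01 N and contact force between sealed_box and the fingers below 0.01 N and linear speed of sealed_box above 0.25 m/s)).
It fails at once if a jar, the tool pot or the bowl is pushed more than 30 mm or tipped by more than about 25 degrees (distance of any of jar_1, jar_2, tool_pot, bowl from where it was at the start of the episode above 0.03 m or angle between any of jar_1, jar_2, tool_pot, bowl's own z axis and vertical above 0.45 rad).
It also fails if it takes over 53 s, if anything falls off the work surface, if the arm or the gripper's body presses on something with over 40 N, if the wrist force passes 120 N, or if a joint passes its speed limit or range.

## Robot

A 7-joint arm with a two-finger parallel gripper is mounted at the origin on the work surface. World frame = base frame: x ahead of the robot, y to its left, z up, the work surface at z = 0. Lengths are in m, angles in rad, forces in N, time in s.
With the tool pointing down it reaches from about 0.425 to 0.95 m from the base axis. Payload 4.7 kg.
Tool frame: the origin (TCP) lies on the centre line of the jaws, within the pads' length; the fingertips stand robot.nose_length ahead of it and the grasp point (between the pads) lies 8 mm behind it (robot.nose_length is the distance from the TCP to the fingertips, in m); z points along the fingers, x is the direction in which the jaws open and shut, and the axes are right-handed (so a half turn about z gives the same grasp; the last joint's range is limited). The gripper opens to 85 mm and grips with 20 to 120 N. Pads are 22 mm wide; open, the fingers measure 114 mm over their backs; the gripper's body (76 mm by 85 mm) begins 54 mm behind the grasp point. The pads swing forward as they close: fully open they stand 13 mm farther back than shut.
Start: joints at [-1.201, 0.469, -0.049, 1.532, 0.024, 1.141, -0.082], TCP at [0.262, 0.622, 0.242] pointing down, gripper open.
Joint ranges: [-2.59, 2.59], [-0.33, 1.99], [-1.39, 1.29], [0.1, 2.45], [-1.04, 4.18], [0.21, 1.99], [-2.66, 2.66]. Speed limits (rad/s): [2.57, 2.57, 3.14, 3.14, 3.14, 3.14, 3.14].

## Interface

Orientations are given as [roll, pitch, yaw] about the fixed x, y, z axes, in that order (R = Rz(yaw) Ry(pitch) Rx(roll)).
In Python, from plant import robot gives the robot as it stands. Calls block until the motion is done:
- robot.goto(position, orientation): joint-space move of the TCP to a pose.
- robot.move_straight(position, vel=0.15, attitude=None, contact_N=None): straight line of the TCP; attitude=None keeps the orientation; vel is the mean speed in m/s. With contact_N (N) it stops when the force on the tool has changed by that much, and returns True; else False.
- robot.move_joints(angles): joint-space move.
- robot.grip(opening, strength=None): opening from 0.0 (shut) to 1.0 (fully open); strength is the grip in N (None keeps the last); returns when the fingers have stopped.
- robot.sleep(seconds).
- robot.inverse_kinematics(position, orientation): joint angles nearest the present ones, or None.
- robot.sense(): the state.
- robot.grab_frame(name): name is "scene" or "top" or "wrist"; returns a dict with "image" (400x640x3 uint8, red, green, blue), "range_z" (400x640 float32, m along the optical axis (not along the pixel's ray), 0 where there is no reading), "fx", "fy", "cx", "cy" (pixels), "dist_coeffs" ([k1, k2, p1, p2, k3] as OpenCV has them; the pictures are not rectified), "R" (3x3) and "t" (3): a world point X has camera coordinates R X + t. Camera axes: x right, y down, z forward; pixel columns grow to the right and rows downward; lengths in m; the calibration is good to about 2 mm. A picture is of the moment at which its call begins.
A pose or a line that the arm cannot do raises robot.IKError and nothing moves.
- robot.close_job(): hands the job in, once; it reports no verdict.
The state is a dict: "t": time; "joint_pos": joint angles; "joint_velocities": joint speeds; "effort": joint torques, N m; "tcp_pos": TCP position; "tcp_rot": TCP orientation; "wrist_force": force on the tool from outside, world axes, zero at the start; "torque": the same for the moment, N m; "opening": opening from 0.0 (shut) to 1.0 (fully open).
Only numpy, scipy, OpenCV 4.12 (cv2) and the standard library are available. Lean on these libraries where they do the work, as an engineer would, in place of code of your own. Each camera call takes 0.05 s, during which the arm holds its last target. There are 200 camera calls.

## Working session

There is one attempt and no reset: what is moved stays moved. The work goes in short steps, each a Python script; the robot and the scene stay as the last script left them, time stands still between calls to the robot, and variables do not carry over. Pictures are saved under pics/ and viewed, about 8 in all and at most 12, crops included, and the job is handed in when it is done.

```bash
mkdir -p pics; ls; cat > h.py <<'E'
import numpy as np, cv2
from plant import robot
def snap(cam,name):
    f=robot.grab_frame(cam); np.savez('f_'+name,**{k:np.array(v) for k,v in f.items()})
    cv2.imwrite(f'pics/{name}.png',cv2.cvtColor(f['image'],cv2.COLOR_RGB2BGR)); return f
def cloud(f):
    K=np.array([[f['fx'],0,f['cx']],[0,f['fy'],f['cy']],[0,0,1]],float); h,w=f['range_z'].shape
    uv=np.stack(np.meshgrid(np.arange(w),np.arange(h)),-1).reshape(-1,1,2).astype(float)
    n=cv2.undistortPoints(uv,K,np.array(f['dist_coeffs'],float)).reshape(h,w,2)
    z=f['range_z'][...,None]; X=np.concatenate([n*z,z],-1)
    P=(X-np.array(f['t']))@np.array(f['R']); P[f['range_z']<=0]=np.nan
    return P
E
python3 - <<'E'
from h import *
for c in ('top','scene'):
    f=snap(c,c+'0')
s=robot.sense();print(s['t'],s['tcp_pos'],s['tcp_rot'],robot.nose_length)
E
```

```text
pics
0.1 [0.26190838 0.62157034 0.24133691] [3.14151368e+00 1.82721738e-03 1.17201875e+00] 0.011
```

View pics/top0.png

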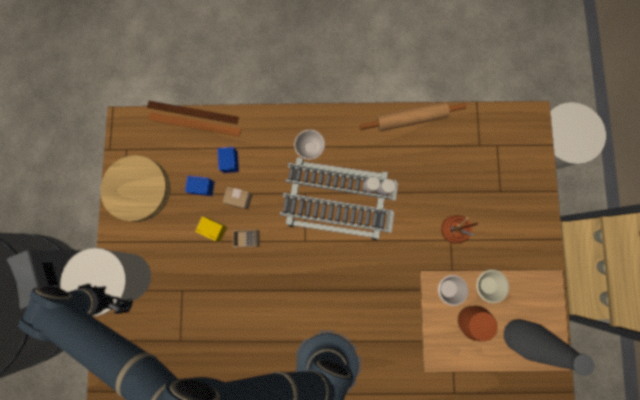

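View pics/scene0.png

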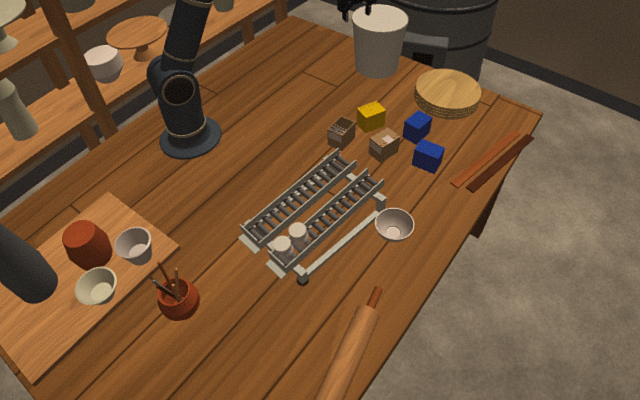

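Top view: the opened box is at about (245,239) and the sealed one at (236,198). The wide lane runs from its loading end at (288,212) to the stop at (388,222), and the jars are in the narrow lane behind it.

```bash
cat > m.py <<'E'
from h import *
f=dict(np.load('f_top0.npz')); P=cloud(f)
def box(u0,u1,v0,v1,zl,zh):
    q=P[v0:v1,u0:u1].reshape(-1,3); q=q[(q[:,2]>zl)&(q[:,2]<zh)]
    r=cv2.minAreaRect(q[:,:2].astype(np.float32)); return q,r
for n,a in dict(opened=(228,262,226,252),sealed=(220,255,184,212)).items():
    q,r=box(*a,.055,.085); print(n,len(q),np.median(q[:,2]),q.mean(0),r,cv2.boxPoints(r))
# lane region
q=P[150:245,275:402].reshape(-1,3); q=q[q[:,2]>.03]
print(np.nanmin(q,0),np.nanmax(q,0))
for v in (200,206,212,218,224,230,236): print(v,[tuple(np.round(P[v,u],3)) for u in (300,340,370,388)])
r=cv2.imread('pics/top0.png')[140:260,180:410]; cv2.imwrite('pics/top_crop.png',cv2.resize(r,None,fx=3.4,fy=3.4,interpolation=cv2.INTER_CUBIC))
s=dict(np.load('f_scene0.npz')); Q=cloud(s)
for n,(u,v) in dict(op=(342,127),se=(384,139)).items(): print(n,Q[v,u])
E
python3 m.py
```

```text
opened 153 0.06843296198708777 [0.43577153 0.28065327 0.06649773] ((0.43527841567993164, 0.28331613540649414), (0.05793490260839462, 0.08275490999221802), 2.1366047859191895) [[0.40478846 0.32358485]
 [0.40787372 0.24088748]
 [0.46576837 0.24304742]
 [0.4626831  0.3257448 ]]
sealed 395 0.07025534809438848 [0.5789363  0.31576617 0.06994696] ((0.5793172121047974, 0.3169310390949249), (0.08130120486021042, 0.05828329175710678), 75.34852600097656) [[0.5408411  0.28497332]
 [0.5972291  0.27023125]
 [0.6177933  0.34888875]
 [0.5614053  0.36363083]]
[ 0.43585987 -0.25463349  0.0300181 ] [0.75297629 0.15511845 0.14776328]
200 [(np.float64(0.562), np.float64(0.086), np.float64(0.097)), (np.float64(0.574), np.float64(-0.052), np.float64(-0.008)), (np.float64(0.572), np.float64(-0.162), np.float64(-0.0)), (np.float64(0.572), np.float64(-0.228), np.float64(-0.005))]
206 [(np.float64(0.541), np.float64(0.086), np.float64(0.099)), (np.float64(0.542), np.float64(-0.051), np.float64(0.079)), (np.float64(0.55), np.float64(-0.161), np.float64(0.001)), (np.float64(0.55), np.float64(-0.228), np.float64(
[... 599 characters left out ...]
 np.float64(-0.0)), (np.float64(0.484), np.float64(-0.16), np.float64(-0.0)), (np.float64(0.478), np.float64(-0.212), np.float64(0.095))]
230 [(np.float64(0.464), np.float64(0.093), np.float64(0.005)), (np.float64(0.462), np.float64(-0.051), np.float64(0.027)), (np.float64(0.462), np.float64(-0.159), np.float64(0.003)), (np.float64(0.458), np.float64(-0.211), np.float64(0.098))]
236 [(np.float64(0.443), np.float64(0.094), np.float64(-0.003)), (np.float64(0.442), np.float64(-0.051), np.float64(0.005)), (np.float64(0.44), np.float64(-0.156), np.float64(0.03)), (np.float64(0.441), np.float64(-0.224), np.float64(0.002))]
op [0.41660385 0.31830647 0.02778266]
se [0.5869521  0.30470557 0.07609429]
```

View pics/top_crop.png

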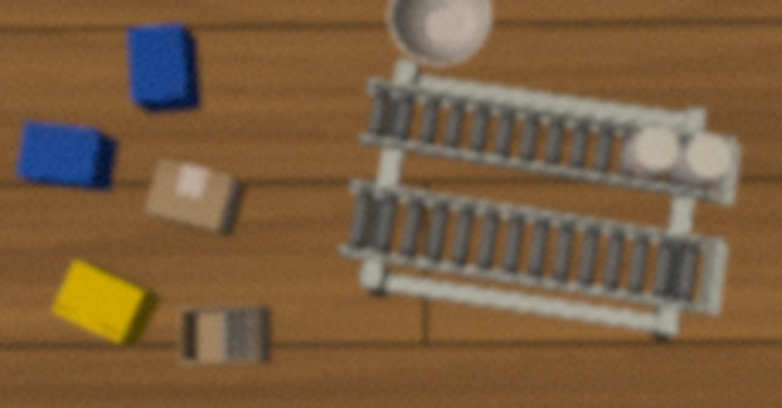

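```bash
cat > lane.py <<'E'
from h import *
import sys
def fit(P,o=np.array([.485,-.2]),yaw=np.radians(81.4),xr=(0.0,.37)):
    q=P.reshape(-1,3); q=q[~np.isnan(q[:,0])]; 
    for it in range(8):
        c,s=np.cos(yaw),np.sin(yaw); d=q[:,:2]-o
        x=(d[:,0]*c+d[:,1]*s); y=-d[:,0]*s+d[:,1]*c   # horizontal frame
        h=(q[:,2]-.062-x*np.tan(.105))*np.cos(.105)
        m=(x>xr[0]+.01)&(x<xr[1]-.01)&(abs(abs(y)-.035)<.010)&(h>.011)&(h<.021)
        A=np.c_[np.ones(m.sum()),x[m]]
        yy=y[m]-np.sign(y[m])*.035
        # equal weight both sides
        w=np.where(y[m]>0,1/max((y[m]>0).sum(),1),1/max((y[m]<0).sum(),1))**.5
        k=np.linalg.lstsq(A*w[:,None],yy*w,rcond=None)[0]
        o=o+k[0]*np.array([-s,c]); yaw+=k[1]
    st=(x<.0)&(x>-.06)&(abs(y)<.028)&(h>.024)&(h<.044)
    ro=(x>.02)&(x<.36)&(abs(y)<.025)&(abs(h)<.012)
    g=m
    print('n +/-',(y[m]>0).sum(),(y[m]<0).sum(),'mean y',y[m&(y>0)].mean(),y[m&(y<0)].mean(),'h',h[m].mean(),'guide x range',x[m].min(),x[m].max())
    if st.sum(): print('stop n',st.sum(),'x pct',np.percentile(x[st],[2,50,98]),'h',np.median(h[st]))
    if ro.sum(): print('roller h 90%',np.percentile(h[ro],[50,90]))
    gg=(abs(abs(y)-.035)<.006)&(h>.011)&(h<.021)&(x<.45)&(x>-.1); print('x ext all',np.percentile(x[gg],[1,99]))
    print('o',o,'yaw deg',np.degrees(yaw)); return o,yaw
E
python3 - <<'E'
from lane import *
fit(cloud(dict(np.load('f_top0.npz'))))
R0=robot.sense()['tcp_rot']
from scipy.spatial.transform import Rotation as Ro
y=np.radians(81.4);Rt=np.c_[[-np.sin(y),np.cos(y),0],[np.cos(y),np.sin(y),0],[0,0,-1]]
print(Ro.from_matrix(Rt).as_euler('xyz'))
robot.goto([.52,.10,.38],Ro.from_matrix(Rt).as_euler('xyz'))
f=snap('wrist','w1'); print(robot.sense()['t'],robot.sense()['joint_pos'])
try: fit(cloud(f))
except Exception as e: print(e)
E
```

```text
n +/- 117 121 mean y 0.03491928565332795 -0.034919285653327914 h 0.016980268633418685 guide x range 0.012282826405230683 0.35372560098018435
stop n 33 x pct [-0.01912042 -0.01562982 -0.01342896] h 0.034204498184083575
roller h 90% [-9.84472882e-05  4.00990232e-03]
x ext all [-0.0126016   0.34961674]
o [ 0.49430471 -0.20141002] yaw deg 80.9494234534768
[3.14159265 0.         2.99149434]
2.3083 [ 0.65580518  0.31975157 -1.17205455  1.63308045  0.29879455  1.38899573
  2.43970234]
n +/- 729 803 mean y 0.034808444379819094 -0.03480844437981908 h 0.01634228958447847 guide x range 0.12338993942770259 0.35675853620864023
roller h 90% [-0.00069813  0.0010386 ]
x ext all [0.12628032 0.35374626]
o [ 0.49452536 -0.20144202] yaw deg 80.87036267370033
```

View pics/w1.png

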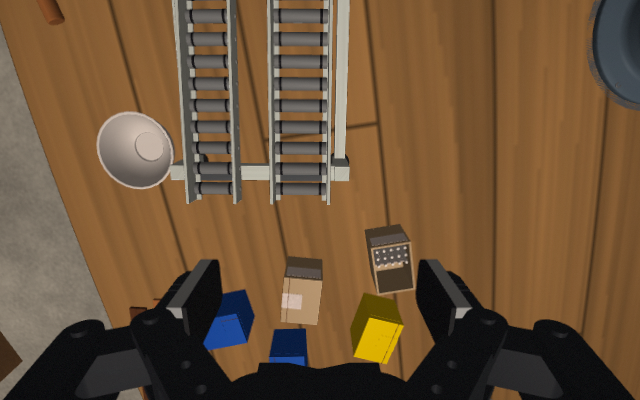

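The wrist view shows both boxes, the opened one at (390,258) and the sealed one at (302,295), plus the wide lane's loading end at (300,190). Both cameras agree on the lane's line. The stop face and guide end both put the origin about 14 mm further down than I guessed. I'll refine the boxes from this frame, then pick the opened one.

```bash
cat > act.py <<'E'
from h import *
from scipy.spatial.transform import Rotation as Ro
yawL=np.radians(80.9); O=np.array([.4923,-.2150,.062]); G=.042
def lane():
    c,s=np.cos(yawL),np.sin(yawL); a=.105
    lx=np.array([c*np.cos(a),s*np.cos(a),np.sin(a)]); ly=np.array([-s,c,0]); return lx,ly,np.cross(lx,ly)
def att(lx,ly,lz): return Ro.from_matrix(np.c_[ly,lx,-lz]).as_euler('xyz')
def flat(y): return att(np.array([np.cos(y),np.sin(y),0]),np.array([-np.sin(y),np.cos(y),0]),np.array([0,0,1.]))
def rect(P,u0,u1,v0,v1):
    q=P[v0:v1,u0:u1].reshape(-1,3); q=q[(q[:,2]>.06)&(q[:,2]<.08)]
    b=cv2.boxPoints(cv2.minAreaRect(q[:,:2].astype(np.float32))); e=[b[1]-b[0],b[2]-b[1]]
    L=max(e,key=np.linalg.norm); L=L if L[1]>0 else -L
    print('rect',len(q),np.median(q[:,2]),b.mean(0),[np.linalg.norm(x) for x in e],np.degrees(np.arctan2(L[1],L[0])))
    return b.mean(0),np.arctan2(L[1],L[0])
def pick(c,y,N=40):
    robot.goto([*c,.16],flat(y)); robot.move_straight([*c,G],vel=.12)
    robot.grip(0.,strength=N); robot.sleep(.1); s=robot.sense(); print('grip',s['opening'],s['t'],s['tcp_pos'])
    robot.move_straight([*c,.24],vel=.2); s=robot.sense(); print('lift',s['opening'],s['wrist_force'],s['t'])
def place(x):
    lx,ly,lz=lane(); p=O+x*lx+G*lz
    robot.goto(p+.06*lz,att(lx,ly,lz)); robot.move_straight(p+.012*lz,vel=.1); robot.sleep(.2)
    hit=robot.move_straight(p-.004*lz,vel=.02,contact_N=2.5); s=robot.sense()
    print('touch',hit,'h',(s['tcp_pos']-p)@lz,s['wrist_force'],s['t'])
E
python3 - <<'E'
from act import *
P=cloud(dict(np.load('f_w1.npz')))
o=rect(P,355,420,218,296); s=rect(P,270,330,248,326)
np.savez('boxes',o=[*o[0],o[1]],s=[*s[0],s[1]])
lx,ly,lz=lane()
print(robot.inverse_kinematics(O+.28*lx+G*lz,att(lx,ly,lz)))
if np.linalg.norm(o[0]-[.435,.283])<.012: pick(*o)
E
```

```text
rect 838 0.06708848256228805 [0.43653405 0.2836939 ] [np.float32(0.08085604), np.float32(0.05841859)] 91.448875
rect 1835 0.06950976420142187 [0.5806021 0.3181571] [np.float32(0.05827426), np.float32(0.08116885)] 75.55146
[ 0.61882249  0.56617913 -0.99049588  1.94562913  0.49122586  0.87415142
  2.38046528]
grip 0.6735527393881542 5.05 [0.43695606 0.28403317 0.04272186]
lift 0.6728554723570936 [ 0.44119753 -0.13146617 -3.30042429] 6.1917
```

```bash
python3 - <<'E'
from act import *
place(.285)
snap('wrist','w2')
E
```

```text
touch True h 0.00031408972084257837 [-0.88936793  0.66645732  4.21815966] 8.6167
```

View pics/w2.png

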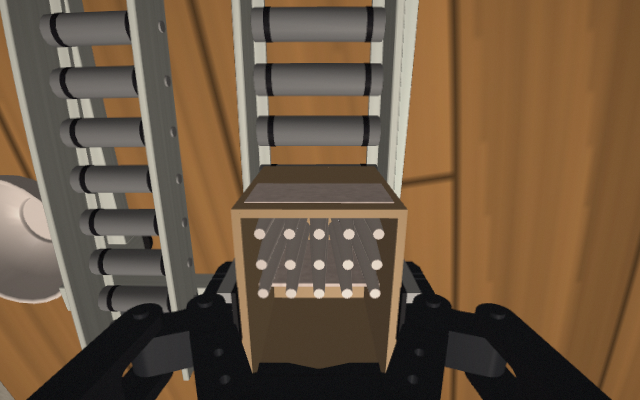

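The box is upright and centred between the guides. It touched 0.3 mm above the expected roller height, so I'll release it.

```bash
python3 - <<'E'
from act import *
robot.grip(1.0); print(robot.sense()['t'])
lx,ly,lz=lane(); robot.sleep(.3)
robot.move_straight(robot.sense()['tcp_pos']+.10*lz,vel=.15)
robot.goto([.5806,.3182,.24],flat(np.load('boxes.npz')['s'][2]))
snap('top','t2'); print(robot.sense()['t'])
cv2.imwrite('pics/t2c.png',cv2.resize(cv2.imread('pics/t2.png')[130:260,200:410],None,fx=3.5,fy=3.5,interpolation=cv2.INTER_CUBIC))
P=cloud(dict(np.load('f_top0.npz'))); Q=cloud(dict(np.load('f_t2.npz')))
# things raised above guides in the wide lane
q=Q.reshape(-1,3); d=q-O; x,y,z=d@lx,d@ly,d@lz
m=(x>-.01)&(x<.37)&(abs(y)<.034)&(z>.045)&(z<.085); print(m.sum(),'x',np.percentile(x[m],[2,98]),'y',np.percentile(y[m],[2,98]),'z',np.percentile(z[m],[50,90]))
E
```

```text
9.0667
11.2917
236 x [0.00335729 0.08326002] y [-0.02783475  0.02936001] z [0.06293856 0.07219439]
```

View pics/t2c.png

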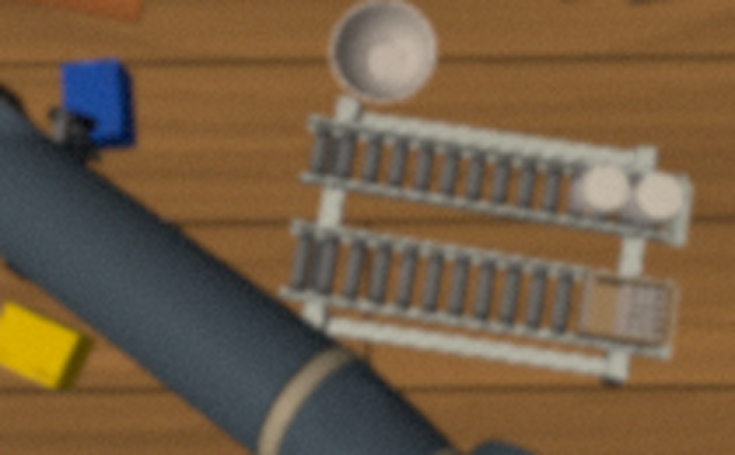

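The opened box is at the stop: measured x is 3–83 mm and it sits centred. The sealed box is next.

```bash
python3 - <<'E'
from act import *
b=np.load('boxes.npz')['s']; pick(b[:2],b[2],50)
place(.285)
snap('wrist','w3')
E
```

```text
grip 0.6746682731794449 13.3083 [0.58096706 0.31864342 0.04297692]
lift 0.6701579148042954 [-0.07093622  0.33452078 -4.1220294 ] 14.45
touch True h 0.0005060308373120834 [-1.02375252 -0.29758367  5.1714284 ] 16.9333
```

View pics/w3.png

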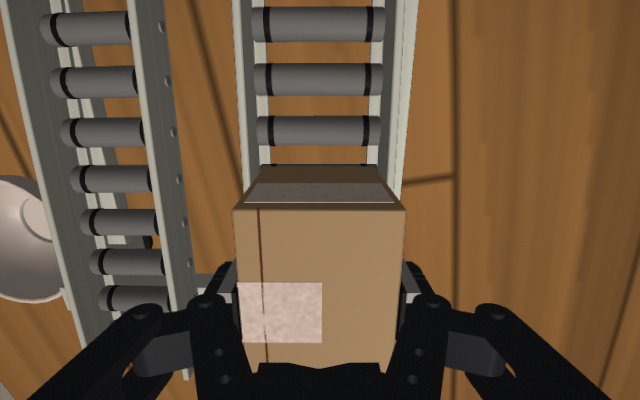

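The sealed box is seated between the guides too, so I'll release it and check.

```bash
python3 - <<'E'
from act import *
robot.grip(1.0); robot.sleep(.3)
lx,ly,lz=lane(); robot.move_straight(robot.sense()['tcp_pos']+.10*lz,vel=.15)
robot.goto([.5806,.3182,.30],flat(1.31)); robot.sleep(1.)
for n in ('t3','t4'):
    Q=cloud(snap('top',n)); d=Q.reshape(-1,3)-O; x,y,z=d@lx,d@ly,d@lz
    for a,c in ((-.01,.083),(.083,.37)):
        m=(x>a)&(x<c)&(abs(y)<.034)&(z>.045)&(z<.085); print(m.sum(),'x',np.percentile(x[m],[2,98]),'y',np.percentile(y[m],[2,98]),'z',np.percentile(z[m],[50,90]))
    robot.sleep(.7)
print(robot.sense()['t'])
cv2.imwrite('pics/t4c.png',cv2.resize(cv2.imread('pics/t4.png')[130:260,200:410],None,fx=3.5,fy=3.5,interpolation=cv2.INTER_CUBIC))
E
```

```text
208 x [0.00293924 0.08233988] y [-0.0282866   0.02935532] z [0.06489576 0.0719593 ]
455 x [0.08474978 0.16249014] y [-0.02744982  0.02891167] z [0.07036531 0.07420931]
211 x [0.00333995 0.08191582] y [-0.0281714   0.02933044] z [0.06553475 0.0721039 ]
455 x [0.08441831 0.16273566] y [-0.02741596  0.02893385] z [0.07012393 0.07374976]
22.0917
```

View pics/t4c.png

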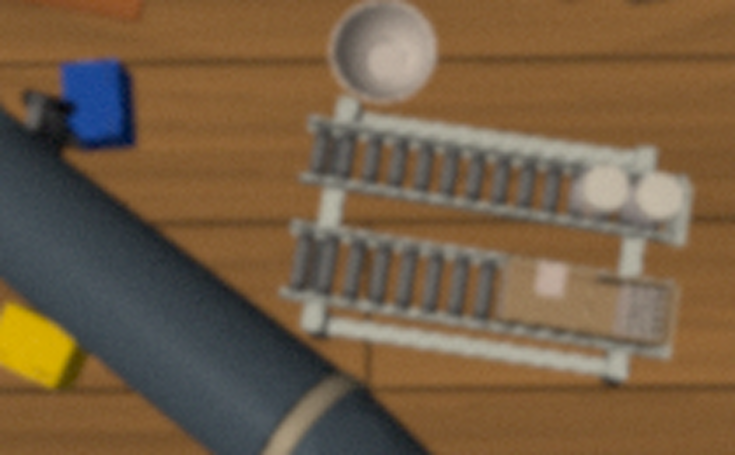

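Both boxes are at rest in contact, with middles at about 43 and 123 mm from the stop. I'm handing the job in.

```bash
python3 -c "
from plant import robot
robot.close_job()"
```

```text
the job is handed in; nothing more can be done
```

I fed the opened box into the wide lane first, and it rolled to the stop. I then fed the sealed box in behind it, and it rolled down to rest against the opened one. Each box was lowered level with the rollers at about 285 mm up the lane, set down on light contact and then released. I handed the job in at about 22 s on the robot's clock.

- **Final positions:** two top-camera measurements 0.75 s apart agreed to within half a millimetre, so both boxes were at rest. The opened box's middle was about 43 mm from the stop and the sealed box's about 123 mm. Both were centred across the lane to within about 1 mm and standing flat.
- **Other items:** the jars and the bowl look unmoved in the top pictures. The tool pot was outside the last crops, and the arm never went near it.
- **Small disagreement:** boxes tight against the stop should read 40 and 120 mm. Both read about 3 mm high, which I take as bias in my lane origin. The readings are within the limits either way.

No check failed.

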